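# Close the shield box and slide its test spot under the fixed probe

## Robot

A 6-joint arm with a two-finger parallel gripper is mounted at the origin on the work surface. World frame = base frame: x ahead of the robot, y to its left, z up, the work surface at z = 0. Lengths are in m, angles in degrees, forces in N, time in s.
With the tool pointing down it reaches from about 0.3 to 0.75 m from the base axis. Payload 8.5 kg.
Tool frame: the origin (TCP) lies midway between the tips of the shut fingers; the grasp point (between the pads) lies 19 mm behind it (env.grip_depth is the distance from the TCP to the grasp point, in m); y points along the fingers, x is the direction in which the jaws open and shut, and the axes are right-handed (so a half turn about y gives the same grasp; the last joint's range is limited). The gripper opens to 85 mm and grips with 20 to 120 N. Pads are 22 mm wide; open, the fingers measure 114 mm over their backs; the gripper's body (76 mm by 85 mm) begins 54 mm behind the grasp point. The pads swing forward as they close: fully open they stand 13 mm farther back than shut.
Start: joints at [-84.471, 21.807, 74.336, -0, 83.858, -12.336], TCP at [0.169, -0.523, 0.231] pointing down, gripper open.
Joint ranges: [-178.18, 178.18], [-50.72, 133.34], [12.68, 142.11], [-81.47, 261.47], [9.98, 163.14], [-165.26, 165.26]. Speed limits (degrees/s): [136.94, 136.94, 180, 180, 180, 180].

## Interface

Orientations are given as a 3x3 rotation matrix whose columns are the frame's x, y, z axes.
In Python, from rig import env gives the robot as it stands.
- The arm moves only by the shell command python3 -m inch 'ROWS' [FORCE]. ROWS is JSON, a list that holds one entry, the list of rows, each a list of 7 numbers: the gripper command: -1 is shut, 1 is fully open, values between are in proportion, then the shift along the world's x, y, z in cm, then the turn, a rotation vector about the world's x, y, z in degrees. In form: [[[grip, dx, dy, dz, rx, ry, rz], ...]]. A call has 1 to 20 rows; each row is the pose to reach, as a shift and turn from the pose commanded when the call began; what a row does not reach only later rows make up. A row lasts 1/8 s, in which the tool goes at most 62.5 mm and 10.7 degrees, less where a joint would pass 70% of its speed; a pose out of reach is approached as far as the arm can. A call with a gripper value outside its range is refused whole. The fingers move at their own pace and stop on an object; FORCE is the grip in N (left out, the last holds). Time passes only in rows, so rows that repeat a pose let the fingers close. It gives the time, the measured TCP pose, the force and the opening at its end, in the units of the state.
- env.observe(): the state, without advancing time (a new reading comes with each control period).
- env.get_image(name): name is "side" or "top" or "wrist"; returns a dict with "frame" (420x560x3 uint8, red, green, blue), "mtx" (3x3 intrinsics, pixels), "distortion" ([k1, k2, p1, p2, k3] as OpenCV has them; the pictures are not rectified), "rvec" (rotation vector, rad) and "tvec" (3), from world to camera coordinates, as OpenCV has them. Camera axes: x right, y down, z forward; pixel columns grow to the right and rows downward; lengths in m; the calibration is good to about 2 mm. A picture is of the moment at which its call begins. There is no depth.
- env.close_job(): hands the job in, once; it reports no verdict.
The state is a dict: "time_s": time; "q": joint angles; "qvel": joint speeds; "joint_efforts": joint torques, N m; "position": TCP position; "tool_rot": TCP orientation; "ft_force": force on the tool from outside, world axes, zero at the start; "wrist_torque": the same for the moment, N m; "grip_width": finger opening in m.
Only numpy, scipy, OpenCV 4.12 (cv2) and the standard library are available. Lean on these libraries where they do the work, as an engineer would, in place of code of your own. Each camera call takes 0.05 s, during which the arm holds its last target.

## Task

The aluminium shield box's lid is sitting up at one end: first press the lid down until it snaps home and lies level on the rim. Then slide the closed box flat along the bench, without lifting it, until the black dot on its lid is under the tip of the fixed probe needle, and leave it there. Do not knock the probe stand, and leave everything else on the bench where it is.

Things in the scene. Friction and masses are not known exactly. Their poses are not given: they have to be found in the camera images.
- shield_box: open aluminium box, 96 (its x) x 130 (its y) x 42 mm high, flat upright sides, 0.35 to 0.7 kg, too wide to grip; slides on the bench. Origin: centre of its underside. Starts to the left or right, turned up to 0.35 rad. Spring catches inside, 48 mm from centre towards its +y end, hold that end of the lid up: it snaps home when pressed with 10 N over the catches (17 N at mid-lid).
- lid: loose aluminium lid, plate 93 x 127 x 5 mm, with a plug 82 x 116 x 12 mm under it that goes into the box with 2 mm play; axes as the box's. Origin: centre of the plate's underside, 42 mm above the bench when home. At the start its -y end is down on the rim and its +y end about 9 mm up. Home, its edges lie 1.5 mm inside the box's sides. Need not be grasped.
- mark (a point): centre of the black dot, 12 mm diameter, printed on the lid's top face at 15 mm (lid x), 30 mm (lid y) from the lid's centre; 47 mm above the bench when the lid is home
- probe_tip (a point): the point of the fixed brass probe needle, which points straight down and ends 52 mm above the bench (5 mm above the closed lid; the unseated lid would strike it)
- probe_stand: fixed probe stand; origin on the bench straight under the tip, axes as the world's. Over the tip: needle 6 mm diameter to 90 mm up, black holder 16 mm diameter to 220 mm up; from it a 14 mm bar at 212 mm height runs to +x to a 20 mm post 170 mm beyond the tip, 250 mm tall, on a foot 90 x 140 x 22 mm centred 175 mm beyond the tip
- standard_left: left standard resistor: upright steel can, 54 mm diameter, 58 mm high with its two brass terminals, a little to the left (+y) of the probe; bystander; origin: centre of its underside
- standard_right: right standard resistor: same can, to the right (-y) of the probe; bystander; origin: centre of its underside
- decade_box: grey decade box 110 (x) x 60 (y) x 60 mm high with three knobs, on the opposite side of the bench from the shield box; bystander; origin: centre of its underside
- mug: white mug, 76 mm diameter, 85 mm high; bystander; origin: centre of its underside
- multimeter: black hand-held meter lying flat, 155 x 75 x 37 mm; bystander; origin: centre of its underside
- notepad: paper pad 150 x 105 x 12 mm; bystander; origin: centre of its underside
- mouse: black computer mouse 100 x 60 x 28 mm; bystander; origin: centre of its underside
- screwdriver: screwdriver lying down, 170 mm long; bystander; origin: centre of its underside
Things that resemble listed ones, but are neither listed nor needed, are in the scene too. What is shaped like the lid but orange, purple or yellow is not meant.

How it is judged:
By the outcome, as a careful person would: the job done as asked, in the order asked, and still so for the second after the job is handed in, with the robot touching nothing.
It also fails if it takes over 67 s, if anything falls off the work surface, if the arm or the gripper's body presses on something with over 40 N, if the wrist force passes 120 N, or if a joint passes its speed limit or range.

## Working session

There is one attempt and no reset: what is moved stays moved. The work goes in short steps, Python scripts to look and compute and a shell command to move; the robot and the scene stay as the last step left them, time stands still between calls to the robot, and variables do not carry over. Pictures are saved under pics/ and viewed, and the job is handed in when it is done.

```bash
ls; mkdir -p pics; cat > h.py <<'E'
import numpy as np, cv2
from rig import env
def snap(n,f):
    d=env.get_image(n); cv2.imwrite('pics/'+f,d['frame'][:,:,::-1]); 
    np.savez('pics/'+f[:-4]+'.npz',**{k:np.array(v) for k,v in d.items()}); return d
def load(f): return dict(np.load('pics/'+f+'.npz'))
def ray(d,uv,z):
    uv=np.array(uv,float).reshape(-1,1,2)
    p=cv2.undistortPoints(uv,d['mtx'],d['distortion']).reshape(-1,2)
    R=cv2.Rodrigues(np.array(d['rvec'],float))[0]; c=-R.T@np.array(d['tvec']).reshape(3)
    r=np.c_[p,np.ones(len(p))]@R
    return c+r*((z-c[2])/r[:,2])[:,None]
def proj(d,P):
    return cv2.projectPoints(np.array(P,float).reshape(-1,1,3),np.array(d['rvec'],float),np.array(d['tvec'],float),d['mtx'],d['distortion'])[0].reshape(-1,2)
E
python3 - <<'E'
from h import *
for n in ['side','top','wrist']: snap(n,n+'0.png')
s=env.observe(); print(s)
E
```

```text
pics
{'time_s': 0.15, 'q': array([-8.44711789e+01,  2.18329416e+01,  7.43704190e+01, -2.54796613e-03,
        8.38587847e+01, -1.23370256e+01]), 'qvel': array([ 0.06143019, -0.1236662 , -0.22020961,  0.01129952, -0.15280456,
        0.00208811]), 'joint_efforts': array([ 1.24871138e-03, -4.48626995e+01, -2.31343389e+01, -2.28932695e-04,
        3.88371423e-03,  1.68892024e-05]), 'position': array([ 0.16868828, -0.52326684,  0.2308716 ]), 'tool_rot': array([[ 3.06793801e-01, -1.48510631e-04,  9.51775993e-01],
       [-9.51775405e-01,  1.07533331e-03,  3.06793779e-01],
       [-1.06903857e-03, -9.99999411e-01,  1.88556829e-04]]), 'ft_force': array([ 0.58644036, -0.58766555,  0.03118178]), 'wrist_torque': array([-0.02031787,  0.050209  ,  0.02752193]), 'grip_width': 0.08528603996555846}
```

View pics/top0.png

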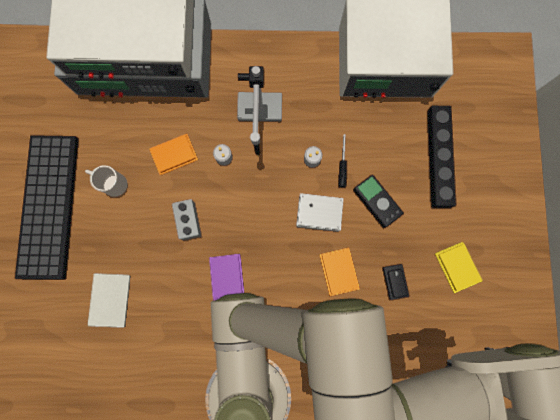

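View pics/side0.png

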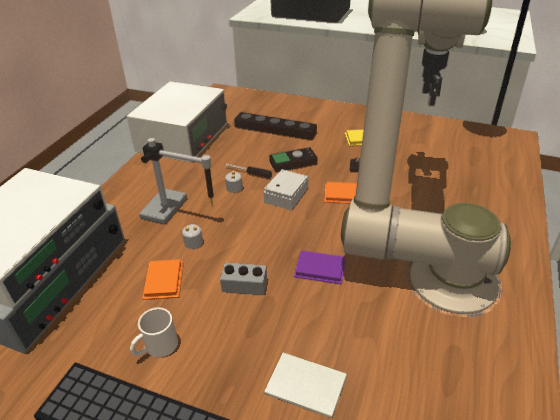

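View pics/wrist0.png

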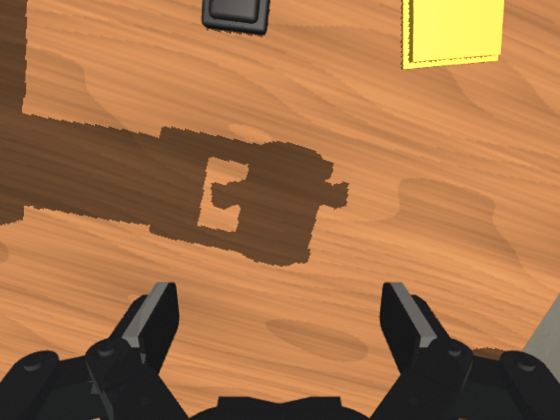

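```bash
python3 - <<'E'
from h import *
d=load('top0'); s=load('side0')
a=cv2.resize(d['frame'][120:245,200:370],None,fx=4,fy=4,interpolation=cv2.INTER_CUBIC)
cv2.imwrite('pics/topz.png',a[:,:,::-1])
a=cv2.resize(s['frame'][130:270,150:330],None,fx=4,fy=4,interpolation=cv2.INTER_CUBIC)
cv2.imwrite('pics/sidez.png',a[:,:,::-1])
for n,i in (('t',d),('s',s)):
    R=cv2.Rodrigues(i['rvec'])[0]; print(n,-R.T@i['tvec'].ravel(),i['distortion'])
E
```

```text
t [ 0.35469984 -0.07797412  1.20911244] [0.02737841 0.         0.         0.         0.        ]
s [0.10764135 0.9607747  0.94886251] [-0.07226295  0.          0.          0.          0.        ]
```

View pics/topz.png

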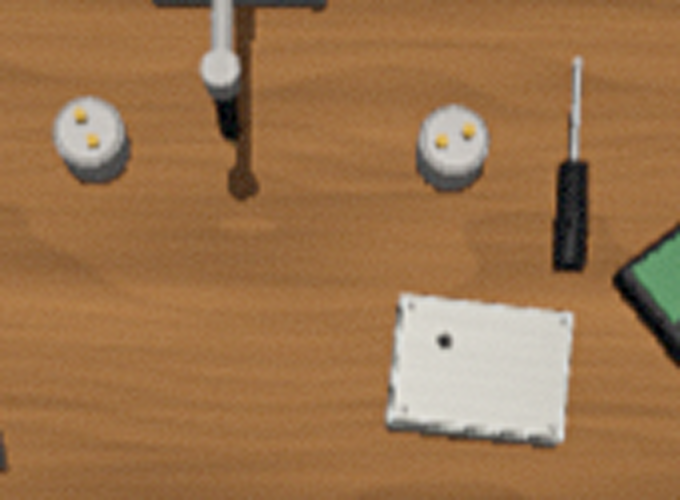

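View pics/sidez.png

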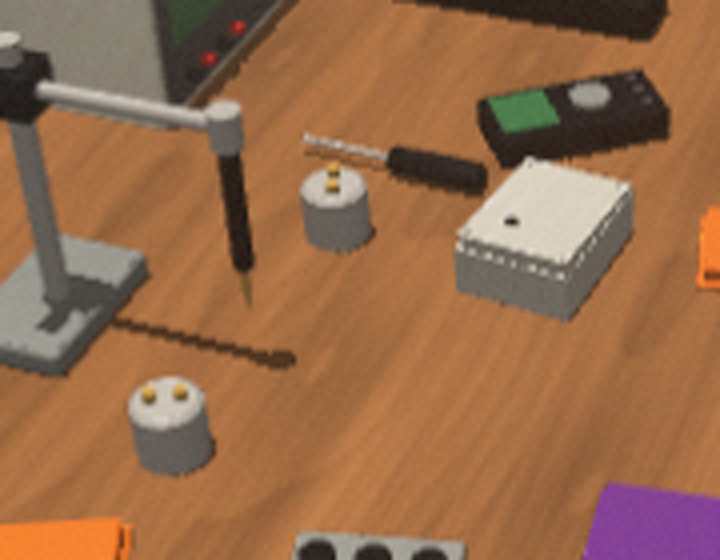

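```bash
cat > m1.py <<'E'
from h import *
d=load('top0'); s=load('side0')
T=lambda x,y:((x+.5)/4-.5+200,(y+.5)/4-.5+120)
S=lambda x,y:((x+.5)/4-.5+150,(y+.5)/4-.5+130)
p=lambda n,v:print(n,np.round(v*1000,1).tolist())
p('lid +y corners',ray(d,[T(403,294),T(389,427)],.055)); p('lid -y',ray(d,[T(573,315),T(563,443)],.047))
p('dot top',ray(d,[T(444,341)],.052)); p('dot side',ray(s,[S(512,221)],.052))
p('lid side +y',ray(s,[S(458,238),S(564,268)],.055));p('lid side -y',ray(s,[S(532,157),S(632,183)],.047))
p('tip side',ray(s,[S(249,307)],.052))
p('cans top',ray(d,[T(90,131),T(455,139)],.05)); p('cans side',ray(s,[S(336,190),S(168,407)],.05))
p('holder bottom top',ray(d,[T(232,137)],.09))
p('arm joint top',ray(d,[T(221,70)],.22))
p('screwdriver',ray(d,[T(576,60),T(570,268)],.012))
p('meter corner',ray(d,[T(615,276)],.037))
E
python3 m1.py
```

```text
lid +y corners [[591.0, -144.2, 55.0], [491.5, -134.5, 55.0]]
lid -y [[578.4, -271.4, 47.0], [482.4, -263.0, 47.0]]
dot top [[556.5, -174.9, 52.0]]
dot side [[556.0, -177.4, 52.0]]
lid side +y [[586.1, -139.6, 55.0], [496.5, -130.2, 55.0]]
lid side -y [[574.0, -272.0, 47.0], [485.3, -262.9, 47.0]]
tip side [[702.9, -14.3, 52.0]]
cans top [[714.1, 92.7, 50.0], [711.9, -183.1, 50.0]]
cans side [[705.3, -174.1, 50.0], [708.0, 102.5, 50.0]]
holder bottom top [[698.7, -16.8, 90.0]]
arm joint top [[703.6, -15.8, 220.0]]
screwdriver [[789.0, -281.6, 12.0], [622.0, -275.3, 12.0]]
meter corner [[610.7, -305.0, 37.0]]
```

```bash
python3 -m inch '[[[-1,37.1,36.8,-6,0,0,67],[-1,37.1,36.8,-6,0,0,67],[-1,37.1,36.8,-6,0,0,67],[-1,37.1,36.8,-6,0,0,67],[-1,37.1,36.8,-6,0,0,67],[-1,37.1,36.8,-6,0,0,67],[-1,37.1,36.8,-6,0,0,67],[-1,37.1,36.8,-6,0,0,67],[-1,37.1,36.8,-6,0,0,67],[-1,37.1,36.8,-6,0,0,67],[-1,37.1,36.8,-6,0,0,67],[-1,37.1,36.8,-6,0,0,67],[-1,37.1,36.8,-6,0,0,67],[-1,37.1,36.8,-6,0,0,67]]]'
python3 - <<'E'
from h import *
snap('wrist','wrist1.png'); snap('top','top1.png'); s=env.observe(); print(s['q'],s['position'],s['tool_rot'],s['time_s'])
E
```

```text
time_s: 1.9
position: [0.5395, -0.1558, 0.1714]
tool_rot: [[0.996, 0.0, 0.09], [-0.09, -0.0, 0.996], [0.0, -1.0, -0.0]]
ft_force: [-0.0, 0.4, -0.1]
grip_width: -0.0
[-2.81665164e+01  2.57919888e+01  7.82060086e+01 -2.97153708e-04
  7.59967243e+01 -2.30135757e+01] [ 0.53961553 -0.15565139  0.17139826] [[ 9.95958612e-01  7.88385876e-05  8.98133435e-02]
 [-8.98133400e-02 -4.79217237e-05  9.95958614e-01]
 [ 8.28239807e-05 -9.99999996e-01 -4.06472966e-05]] 2.0
```

View pics/wrist1.png

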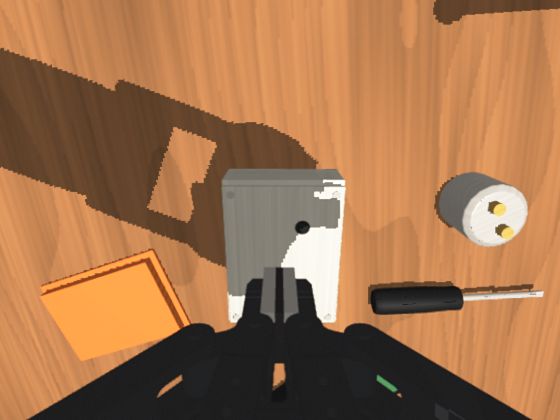

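View pics/top1.png

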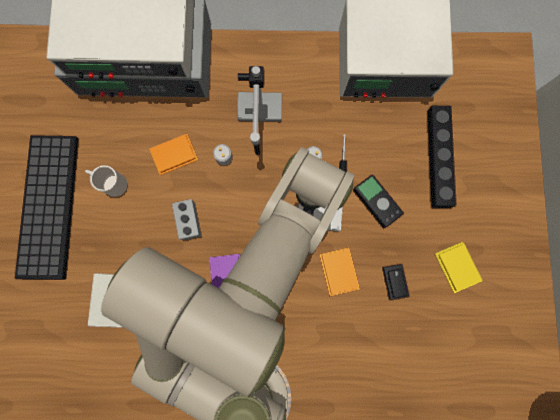

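```bash
python3 - <<'E'
from h import *
d=load('wrist1'); p=lambda n,v:print(n,np.round(v*1000,1).tolist())
R=cv2.Rodrigues(d['rvec'])[0]; p('cam',-R.T@d['tvec'].ravel())
p('dot',ray(d,[(302,227)],.053)); p('+y',ray(d,[(223,184),(344,183)],.056)); p('-y',ray(d,[(229,321),(337,321)],.047))
a=cv2.resize(d['frame'][150:340,200:370],None,fx=4,fy=4)[:600]; cv2.imwrite('pics/w1z.png',a[:,:,::-1])
print(proj(d,[[.5396,-.1557,.0]]), proj(d,[[.703,-.0155,.052]]))
E
```

```text
cam [547.2, -73.7, 314.9]
dot [[555.8, -176.5, 53.0]]
+y [[499.4, -135.7, 56.0], [589.4, -143.1, 56.0]]
-y [[485.2, -262.4, 47.0], [580.8, -271.1, 47.0]]
[[279.12701667 186.10770658]] [[508.34982448 -21.64044959]]
```

View pics/w1z.png

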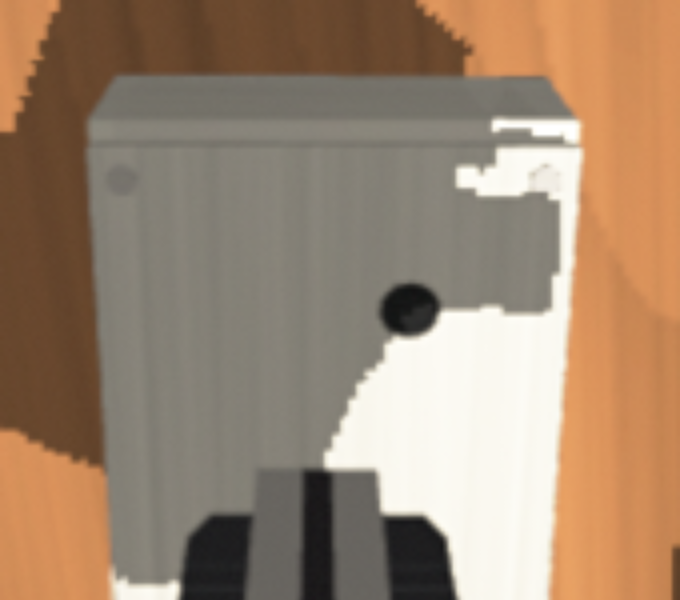

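```bash
python3 -m inch '[[[-1,0.2,0,-4,0,0,0],[-1,0.2,0,-8,0,0,0],[-1,0.2,0,-10.8,0,0,0],[-1,0.2,0,-11.2,0,0,0],[-1,0.2,0,-11.6,0,0,0],[-1,0.2,0,-11.8,0,0,0],[-1,0.2,0,-12.0,0,0,0],[-1,0.2,0,-12.2,0,0,0]]]'
```

```text
time_s: 3.0
position: [0.542, -0.1554, 0.0504]
tool_rot: [[0.996, 0.001, 0.089], [-0.089, -0.0, 0.996], [0.001, -1.0, -0.0]]
ft_force: [-2.1, 1.2, 6.4]
grip_width: 0.0
```

```bash
python3 -m inch '[[[-1,0,0,-0.1,0,0,0],[-1,0,0,-0.2,0,0,0],[-1,0,0,-0.3,0,0,0],[-1,0,0,-0.3,0,0,0]]]'
```

```text
time_s: 3.5
position: [0.5422, -0.1556, 0.0471]
tool_rot: [[0.996, 0.001, 0.09], [-0.09, -0.001, 0.996], [0.002, -1.0, -0.001]]
ft_force: [-0.3, 0.9, 6.7]
grip_width: -0.0
```

```bash
python3 -m inch '[[[-1,0,0,-0.1,0,0,0],[-1,0,0,-0.2,0,0,0],[-1,0,0,-0.2,0,0,0]]]'
```

```text
time_s: 3.88
position: [0.5423, -0.1556, 0.0469]
tool_rot: [[0.996, 0.003, 0.089], [-0.089, -0.001, 0.996], [0.003, -1.0, -0.001]]
ft_force: [-5.5, 3.5, 25.5]
grip_width: -0.0002
```

```bash
python3 -m inch '[[[-1,0,0,1,0,0,0],[-1,0,0,6,0,0,0],[-1,-0.6,-6,8,0,0,0],[0.4,-1.2,-12,8,0,0,0],[0.4,-1.2,-14,8,0,0,0],[0.4,-1.2,-14,8,0,0,0],[0.4,-1.2,-14,8,0,0,0],[0.4,-1.2,-14,8,0,0,0]]]'
python3 - <<'E'
from h import *
snap('wrist','wrist2.png'); s=snap('side','side2.png')
a=cv2.resize(s['frame'][150:230,220:330],None,fx=6,fy=6,interpolation=cv2.INTER_CUBIC); cv2.imwrite('pics/s2z.png',a[:,:,::-1])
E
```

```text
time_s: 4.88
position: [0.53, -0.2939, 0.1243]
tool_rot: [[0.996, -0.0, 0.088], [-0.088, 0.0, 0.996], [-0.0, -1.0, 0.0]]
ft_force: [0.2, -0.5, 0.6]
grip_width: 0.0598
```

View pics/wrist2.png

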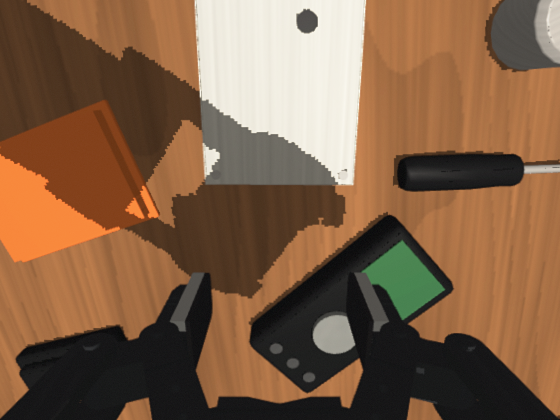

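View pics/s2z.png

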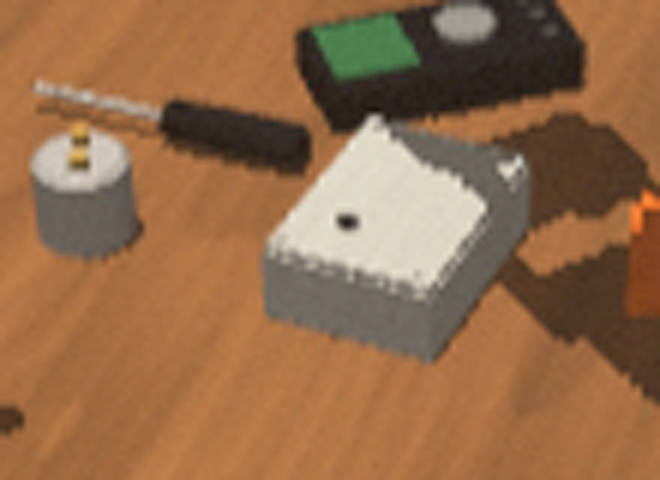

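```bash
python3 - <<'E'
from h import *
d=load('wrist2'); p=lambda n,v:print(n,np.round(v*1000,1).tolist())
p('meter',ray(d,[(388,215),(252,322),(265,345)],.037)); p('-y lid edge',ray(d,[(206,184),(353,184)],.047))
p('dot',ray(d,[(307,21)],.047))
s=load('side2'); S=lambda x,y:((x+.5)/6-.5+220,(y+.5)/6-.5+150)
p('side dot',ray(s,[S(347,222)],.047))
p('side lid+y corners at .047',ray(s,[S(270,247),S(425,296)],.047))
p('side bottom +y',ray(s,[S(270,318),S(432,360)],0))
E
```

```text
meter [[604.7, -298.7, 37.0], [501.9, -376.7, 37.0], [509.6, -399.0, 37.0]]
-y lid edge [[486.0, -263.7, 47.0], [579.2, -271.9, 47.0]]
dot [[556.1, -175.8, 47.0]]
side dot [[556.0, -175.1, 47.0]]
side lid+y corners at .047 [[585.9, -142.1, 47.0], [496.9, -129.1, 47.0]]
side bottom +y [[587.9, -142.0, 0.0], [496.0, -136.6, 0.0]]
```

```bash
python3 -m inch '[[[0.4,0.1,0.7,-5,0,0,0],[0.4,0.1,0.7,-10,0,0,0],[0.4,0.1,0.7,-11.2,0,0,0],[0.4,0.1,0.7,-11.2,0,0,0]]]'
python3 -m inch '[[[0.4,0.09,1,0,0,0,0],[0.4,0.18,2,0,0,0,0],[0.4,0.27,3,0,0,0,0],[0.4,0.36,4,0,0,0,0],[0.4,0.45,5,0,0,0,0]]]'
python3 - <<'E'
from h import *
snap('wrist','wrist3.png')
E
```

```text
time_s: 5.48
position: [0.5311, -0.2885, 0.0129]
tool_rot: [[0.996, 0.0, 0.089], [-0.089, -0.0, 0.996], [0.0, -1.0, -0.0]]
ft_force: [0.1, -0.5, 0.1]
grip_width: 0.06
time_s: 6.1
position: [0.5363, -0.2391, 0.0143]
tool_rot: [[0.996, 0.004, 0.089], [-0.089, -0.004, 0.996], [0.004, -1.0, -0.004]]
ft_force: [0.7, -6.8, 3.5]
grip_width: 0.0601
```

View pics/wrist3.png

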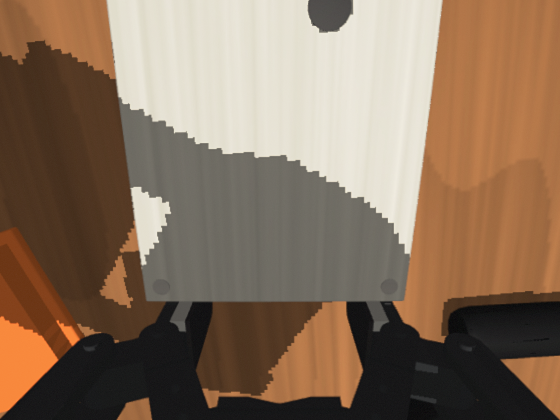

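```bash
python3 - <<'E'
from h import *
d=load('wrist3'); p=lambda n,v:print(n,np.round(v*1000,1).tolist())
q=ray(d,[(330,8)],.047);p('dot',q); e=ray(d,[(147,300),(405,300)],.047); p('edge',e)
v=e[1]-e[0]; th=np.arctan2(v[1],v[0]); print(np.degrees(th))
D=np.array([703,-15.5])/1000-q[0,:2]; p('along y',D@[-np.sin(th),np.cos(th)]); p('along x',D@[np.cos(th),np.sin(th)]); p('unit',np.array([-np.sin(th),np.cos(th)])/1000)
E
```

```text
dot [[559.7, -136.2, 47.0]]
edge [[490.0, -223.4, 47.0], [582.6, -231.9, 47.0]]
-5.231304743864465
along y 133.2
along x 131.7
unit [0.1, 1.0]
```

```bash
python3 -m inch '[[[0.4,0.09,1,0,0,0,0],[0.4,0.18,2,0,0,0,0],[0.4,0.27,3,0,0,0,0],[0.4,0.36,4,0,0,0,0],[0.4,0.45,5,0,0,0,0],[0.4,0.53,6,0,0,0,0],[0.4,0.62,7,0,0,0,0],[0.4,0.71,8,0,0,0,0],[0.4,0.8,9,0,0,0,0],[0.4,0.89,10,0,0,0,0],[0.4,0.98,11,0,0,0,0],[0.4,1.05,11.8,0,0,0,0],[0.4,1.1,12.4,0,0,0,0],[0.4,1.13,12.7,0,0,0,0],[0.4,1.13,12.7,0,0,0,0]]]'
python3 - <<'E'
from h import *
d=snap('wrist','wrist4.png');snap('side','side4.png')
g=cv2.cvtColor(d['frame'],cv2.COLOR_RGB2GRAY); print(proj(d,[[.570,-.016,.047]]))
E
```

```text
time_s: 8.02
position: [0.5472, -0.1116, 0.0135]
tool_rot: [[0.996, 0.002, 0.089], [-0.089, -0.001, 0.996], [0.002, -1.0, -0.001]]
ft_force: [0.4, -2.9, 2.0]
grip_width: 0.06
[[329.46006548  36.37638403]]
```

View pics/wrist4.png

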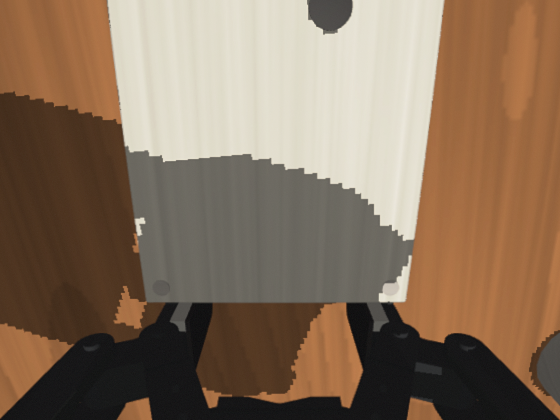

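View pics/side4.png

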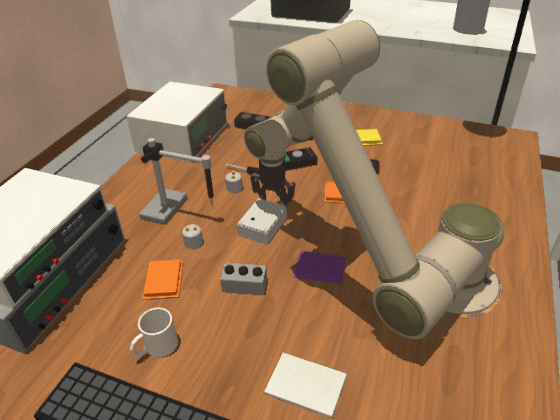

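```bash
python3 -m inch '[[[0.4,0.02,0.25,0,0,0,0],[0.4,0.05,0.5,0,0,0,0],[0.4,0.05,0.5,0,0,0,0],[0.4,0.05,0.5,0,0,0,0]]]'
cat > m2.py <<'E'
from h import *
import sys
def dot(d,guess,r=25):
    # centre of dark blob near guess
    g=cv2.cvtColor(d['frame'],cv2.COLOR_RGB2GRAY); m=(g<90).astype(np.uint8)
    n,l,st,c=cv2.connectedComponentsWithStats(m)
    ok=[(np.hypot(*(c[i]-guess)),i) for i in range(1,n) if 3<st[i,4]<3000]
    k=min(ok)[1]; return c[k],st[k]
E
python3 - <<'E'
from m2 import *
d=snap('wrist','wrist5.png'); s=snap('side','side5.png')
p=lambda n,v:print(n,np.round(v*1000,1).tolist())
c,st=dot(d,(330,12)); print(c,st); q=ray(d,[c],.047); p('w',q)
c,st=dot(s,(253,217)); print(c,st); p('s',ray(s,[c],.047))
D=np.array([703,-15.5])/1000-q[0,:2]; th=np.radians(-5.2)
p('along y',D@[-np.sin(th),np.cos(th)]); p('along x',D@[np.cos(th),np.sin(th)])
a=cv2.resize(s['frame'][140:260,150:300],None,fx=5,fy=5,interpolation=cv2.INTER_CUBIC); cv2.imwrite('pics/s5z.png',a[:,:,::-1])
E
```

```text
time_s: 8.62
position: [0.5472, -0.1067, 0.0126]
tool_rot: [[0.996, 0.001, 0.09], [-0.09, -0.001, 0.996], [0.001, -1.0, -0.001]]
ft_force: [0.5, -4.9, 4.0]
grip_width: 0.0596
[331.3630394   12.34615385] [ 310    0   44   29 1066]
w [[570.9, -5.3, 47.0]]
[251.66666667 219.5       ] [250 219   4   2   6]
s [[570.3, -2.7, 47.0]]
along y 1.8
along x 132.5
```

View pics/s5z.png

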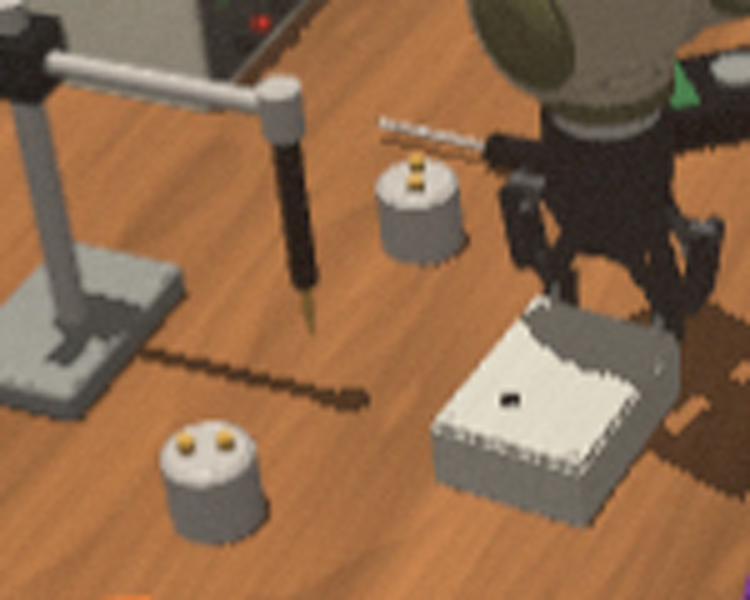

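```bash
python3 -m inch '[[[0.4,-0.1,-1.5,0,0,0,0],[0.4,-0.1,-1.5,6,0,0,0],[0.4,-0.1,-1.5,12,0,0,0],[0.4,-0.1,-1.5,18,0,0,-10],[0.4,-1.7,4,21,0,0,-20],[0.4,-1.7,9.2,21,0,0,-30],[0.4,-1.7,9.2,21,0,0,-40],[0.4,-1.7,9.2,21,0,0,-50],[0.4,-1.7,9.2,21,0,0,-60],[0.4,-1.7,9.2,21,0,0,-70],[0.4,-1.7,9.2,21,0,0,-80],[0.4,-1.7,9.2,21,0,0,-90],[0.4,-1.7,9.2,21,0,0,-90],[0.4,-1.7,9.2,21,0,0,-90],[0.4,-1.7,9.2,21,0,0,-90]]]'
python3 - <<'E'
from h import *
snap('wrist','wrist6.png')
E
```

```text
time_s: 10.6
position: [0.5299, -0.0145, 0.2222]
tool_rot: [[-0.088, -0.0, 0.996], [-0.996, 0.0, -0.088], [-0.0, -1.0, -0.0]]
ft_force: [0.9, 0.3, -0.3]
grip_width: 0.0598
```

View pics/wrist6.png

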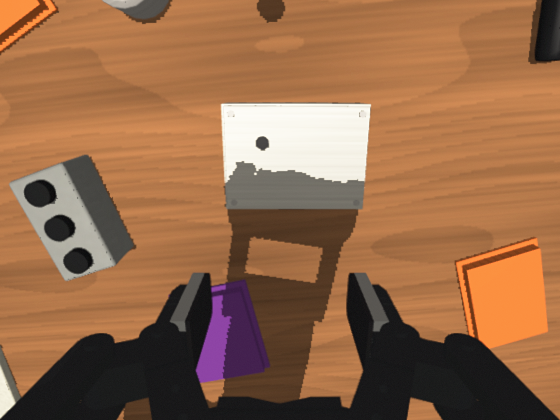

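```bash
python3 -m inch '[[[0.4,0,0,2,0,-10,0],[0.4,1,0,2,0,-20,0],[0.4,1,0,2,0,-25,0],[0.4,1,0,2,0,-25,0],[0.4,1,0,2,0,-25,0],[0.4,1,0,2,0,-25,0]]]'
python3 - <<'E'
from h import *
d=snap('wrist','wrist7.png'); print(proj(d,[[.703,-.0155,.052],[.571,-.004,.047]]))
E
```

```text
time_s: 11.4
position: [0.5406, -0.0145, 0.2424]
tool_rot: [[-0.081, 0.422, 0.903], [-0.996, 0.0, -0.089], [-0.038, -0.907, 0.42]]
ft_force: [0.0, 0.0, -0.1]
grip_width: 0.0597
[[273.44886238 107.72600309]
 [272.75522976 235.94398826]]
```

View pics/wrist7.png

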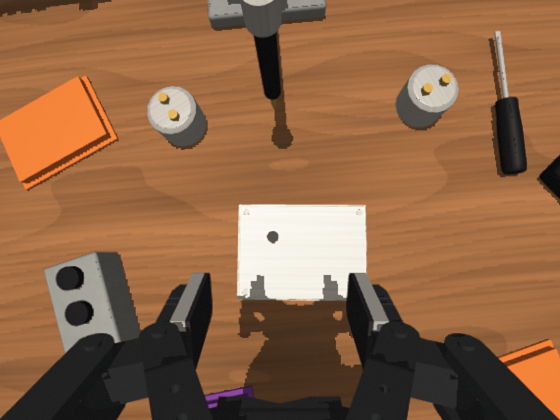

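```bash
python3 - <<'E'
from m2 import *
d=load('wrist7'); a=cv2.resize(d['frame'][75:135,245:310],None,fx=10,fy=10,interpolation=cv2.INTER_NEAREST); cv2.imwrite('pics/w7z.png',a[:,:,::-1])
c,st=dot(d,(273,236)); print(c,st,ray(d,[c],.047))
print(ray(d,[(272,107),(274,107)],.052), ray(d,[(239,206),(366,206)],.047))
E
```

```text
[272.24324324 236.28378378] [268 232   9  10  74] [[ 0.57070127 -0.00345708  0.047     ]]
[[ 0.70393061 -0.01406411  0.052     ]
 [ 0.70372827 -0.01613215  0.052     ]] [[ 0.60431332  0.02800727  0.047     ]
 [ 0.59325887 -0.10037875  0.047     ]]
```

View pics/w7z.png

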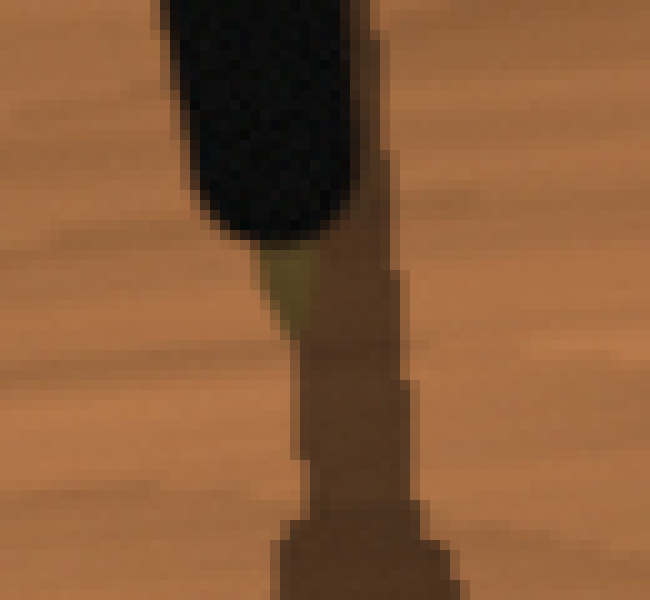

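```bash
python3 -m inch '[[[0.4,-3,-0.5,0,0,10,0],[0.7,-6.1,-1.1,0,0,20,0],[0.7,-6.1,-1.1,0,0,25,0],[0.7,-6.1,-1.1,0,0,25,0],[0.7,-6.1,-1.1,0,0,25,0]]]'
python3 -m inch '[[[0.7,0,0,0,0,0,10],[0.7,0,0,0,0,0,20],[0.7,0,0,0,0,0,30],[0.7,0,0,0,0,0,40],[0.7,0,0,0,0,0,50],[0.7,0,0,0,0,0,60],[0.7,0,0,0,0,0,70],[0.7,0,0,0,0,0,80],[0.7,0,0,0,0,0,90],[0.7,0,0,0,0,0,100],[0.7,0,0,0,0,0,110],[0.7,0,0,0,0,0,120],[0.7,0,0,0,0,0,130],[0.7,0,0,0,0,0,140],[0.7,0,0,0,0,0,150],[0.7,0,0,0,0,0,160],[0.7,0,0,0,0,0,170],[0.7,0,0,0,0,0,180],[0.7,0,0,0,0,0,180],[0.7,0,0,0,0,0,180]]]'
python3 - <<'E'
from h import *
d=load('top0'); print(ray(d,[(210,257),(241,254),(212,297)],.015)); print(env.observe()['q'])
E
```

```text
time_s: 12.08
position: [0.479, -0.0253, 0.2421]
tool_rot: [[-0.089, 0.001, 0.996], [-0.996, 0.0, -0.089], [-0.0, -1.0, 0.001]]
ft_force: [0.6, 0.6, 0.1]
grip_width: 0.0729
time_s: 14.58
position: [0.4789, -0.0254, 0.2424]
tool_rot: [[0.093, 0.0, -0.996], [0.996, -0.0, 0.093], [0.0, -1.0, -0.0]]
ft_force: [0.1, 0.4, 0.6]
grip_width: 0.073
[[0.40045897 0.12301474 0.015     ]
 [0.41058658 0.03060512 0.015     ]
 [0.28344291 0.11239782 0.015     ]]
[-1.72234292e+01  1.42014116e+01  8.38128315e+01  7.13107571e-03
  8.19583065e+01 -1.01901179e+02]
```

```bash
python3 -m inch '[[[0.7,0,0,-6,0,0,0.3],[0.7,0,0,-12,0,0,0.3],[0.7,0,0,-18,0,0,0.3],[0.7,0,0,-22,0,0,0.3],[0.7,0,0,-23.2,0,0,0.3],[0.7,0,0,-23.2,0,0,0.3]]]'
python3 -m inch '[[[0.7,1,-0.1,0,0,0,0],[0.7,2,-0.2,0,0,0,0],[0.7,3,-0.3,0,0,0,0],[0.7,4,-0.4,0,0,0,0],[0.7,5,-0.5,0,0,0,0],[0.7,6,-0.6,0,0,0,0],[0.7,7,-0.7,0,0,0,0],[0.7,7,-0.7,0,0,0,0]]]'
python3 - <<'E'
from h import *
snap('side','side8.png'); snap('wrist','wrist8.png')
E
```

```text
time_s: 15.32
position: [0.4793, -0.0256, 0.0107]
tool_rot: [[0.085, 0.0, -0.996], [0.996, -0.0, 0.085], [-0.0, -1.0, -0.0]]
ft_force: [1.0, -0.5, 0.5]
grip_width: 0.0725
time_s: 16.32
position: [0.5503, -0.0326, 0.011]
tool_rot: [[0.084, 0.002, -0.996], [0.996, -0.001, 0.084], [-0.0, -1.0, -0.002]]
ft_force: [-0.5, -0.3, 0.1]
grip_width: 0.0724
```

View pics/side8.png

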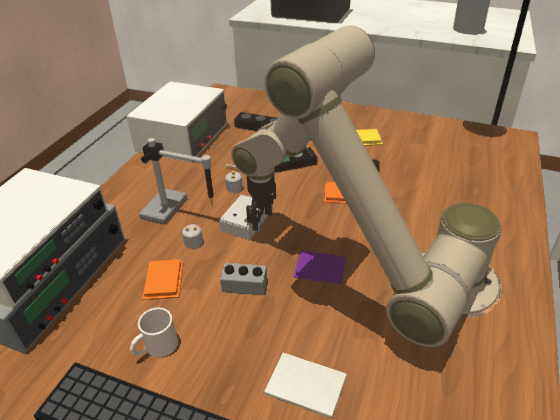

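View pics/wrist8.png

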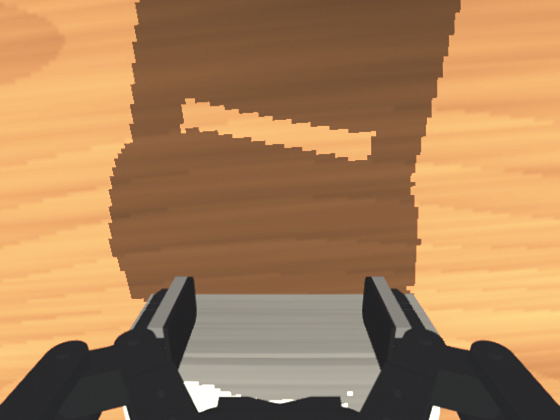

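```bash
python3 - <<'E'
from m2 import *
s=load('side8'); a=cv2.resize(s['frame'][150:250,190:300],None,fx=6,fy=6,interpolation=cv2.INTER_CUBIC); cv2.imwrite('pics/s8z.png',a[:,:,::-1])
c,st=dot(s,proj(s,[[.625,-.009,.047]])[0]); print(c,st,ray(s,[c],.047))
E
```

```text
[234.25 214.25] [233 214   3   2   4] [[ 0.62759572 -0.00796037  0.047     ]]
```

View pics/s8z.png

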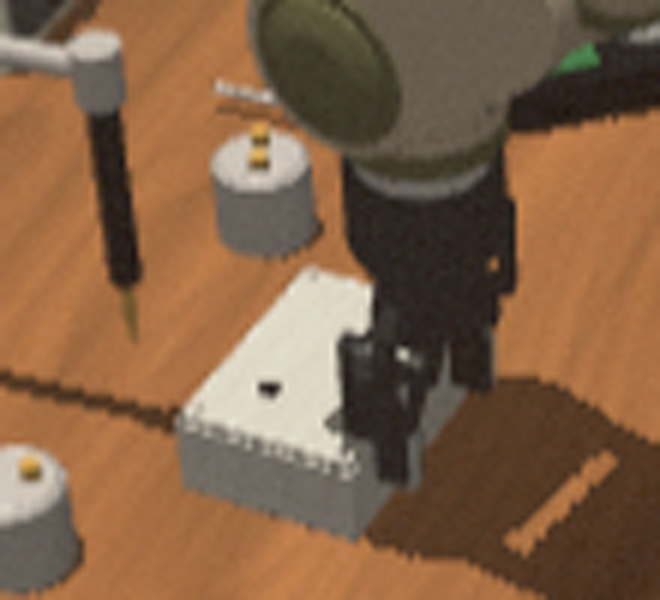

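```bash
python3 -m inch '[[[0.7,-1.2,0.1,0.2,0,-5,0],[0.7,-1.2,0.1,0.2,0,-10,0],[0.7,-1.2,0.1,0,0,-15,0],[0.7,-1.2,0.1,0,0,-15,0]]]'
python3 -m inch '[[[0.7,1,-0.1,0,0,0,0],[0.7,2,-0.2,0,0,0,0],[0.7,3,-0.3,0,0,0,0],[0.7,4,-0.4,0,0,0,0],[0.7,5,-0.5,0,0,0,0],[0.7,6,-0.6,0,0,0,0],[0.7,6.4,-0.64,0,0,0,0],[0.7,6.4,-0.64,0,0,0,0]]]'
python3 - <<'E'
from m2 import *
s=snap('side','side9.png'); a=cv2.resize(s['frame'][130:240,180:290],None,fx=5,fy=5,interpolation=cv2.INTER_CUBIC); cv2.imwrite('pics/s9z.png',a[:,:,::-1])
c,st=dot(s,proj(s,[[.677,-.014,.047]])[0]); print(c,st,ray(s,[c],.047))
snap('top','top9.png')
E
```

```text
time_s: 16.92
position: [0.5361, -0.0314, 0.0104]
tool_rot: [[0.082, 0.257, -0.963], [0.996, 0.0, 0.085], [0.022, -0.966, -0.256]]
ft_force: [0.6, -0.1, -1.1]
grip_width: 0.0722
time_s: 17.92
position: [0.6016, -0.0378, 0.0103]
tool_rot: [[0.081, 0.259, -0.962], [0.996, -0.0, 0.084], [0.022, -0.966, -0.258]]
ft_force: [-0.2, 1.5, -0.2]
grip_width: 0.0727
[220.16666667 209.66666667] [219 209   4   2   6] [[ 0.6759054  -0.01375835  0.047     ]]
```

View pics/s9z.png

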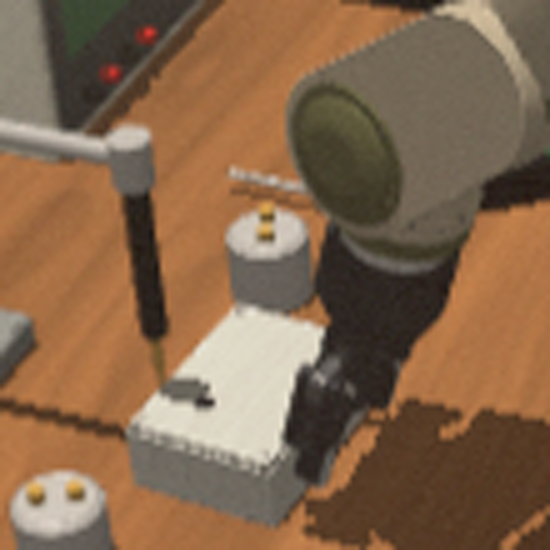

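View pics/top9.png

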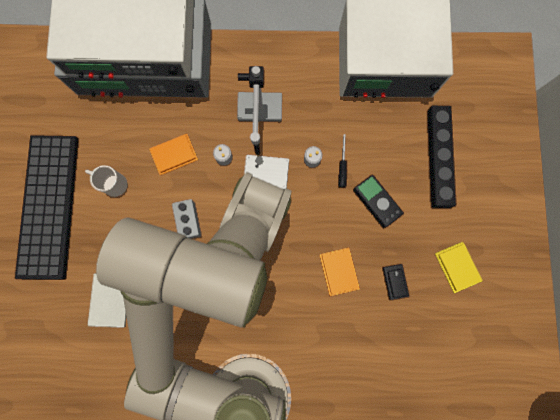

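```bash
python3 -m inch '[[[0.7,0.6,-0.06,0,0,0,0],[0.7,1.2,-0.12,0,0,0,0],[0.7,1.7,-0.17,0,0,0,0],[0.7,2.0,-0.2,0,0,0,0],[0.7,2.0,-0.2,0,0,0,0]]]'
python3 - <<'E'
from m2 import *
s=snap('side','side10.png'); a=cv2.resize(s['frame'][180:230,190:250],None,fx=10,fy=10,interpolation=cv2.INTER_NEAREST); cv2.imwrite('pics/s10z.png',a[:,:,::-1])
d=snap('top','top10.png'); a=cv2.resize(d['frame'][130:190,230:300],None,fx=10,fy=10,interpolation=cv2.INTER_NEAREST); cv2.imwrite('pics/t10z.png',a[:,:,::-1])
print(proj(s,[[.702,-.0165,.052],[.702,-.0165,.047]]),proj(d,[[.702,-.0165,.052],[.702,-.0165,.047]]))
E
```

```text
time_s: 18.65
position: [0.621, -0.0398, 0.0102]
tool_rot: [[0.081, 0.258, -0.963], [0.996, 0.0, 0.084], [0.022, -0.966, -0.258]]
ft_force: [-2.2, 0.6, 0.6]
grip_width: 0.0725
[[212.47590504 206.00523205]
 [212.65539231 207.31792619]] [[258.17019843 156.58782166]
 [258.2477493  157.06925398]]
```

View pics/s10z.png

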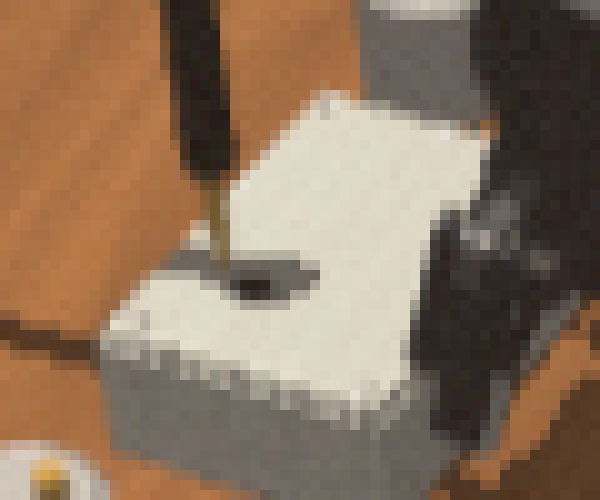

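View pics/t10z.png

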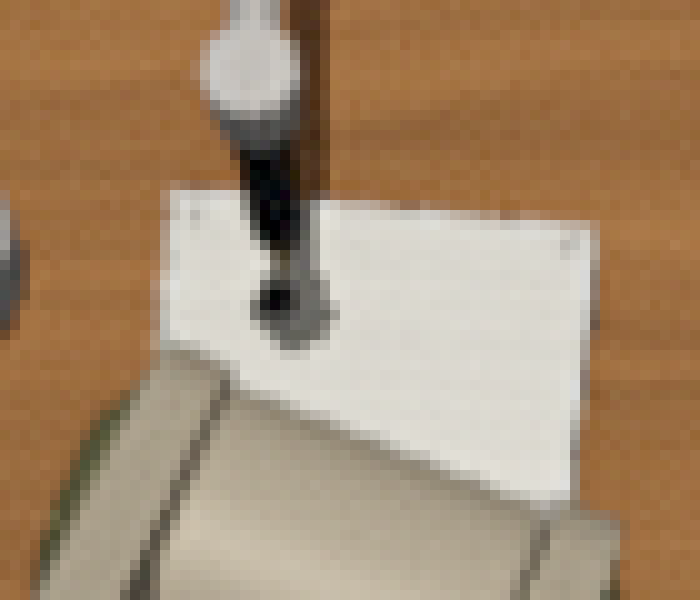

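```bash
python3 - <<'E'
from m2 import *
s=load('side10'); d=load('top10')
print(ray(s,[(190+25.4-.5,180+28.5-.5)],.047)*1000, ray(s,[(190+22.5-.5,180+27-.5)],.052)*1000)
print(ray(d,[(230+27.5-.5,130+29.7-.5)],.047)*1000, ray(d,[(230+28.4-.5,130+26.7-.5)],.052)*1000)
# top: tip also via holder / dark mask of dot
g=cv2.cvtColor(d['frame'],cv2.COLOR_RGB2GRAY); print(g[153:166,252:266])
g=cv2.cvtColor(s['frame'],cv2.COLOR_RGB2GRAY); print(g[203:212,209:224])
E
```

```text
[[694.20562424 -15.76143815  47.        ]] [[702.29013611 -13.92961369  52.        ]]
[[695.29264001 -12.86446988  47.        ]] [[703.19474565 -15.66084449  52.        ]]
[[212 216 213 127  26   0  21  39  91 155 220 215 214 216]
 [214 214 215 192 102  25  26  57 102 149 219 214 214 210]
 [215 217 217 219 192  93  58  93 103 151 219 216 213 214]
 [214 215 217 224 215 120  83 106 102 153 221 218 214 215]
 [215 216 219 216 177 101  87 109 102 127 193 219 217 215]
 [218 219 220 213 109  57  60  91 105 100 153 221 220 216]
 [216 217 217 176  53   3  15  72 105 108 149 222 220 215]
 [212 217 208 116  30   7  29  65 107 107 125 189 217 215]
 [214 215 211 119  72  59  66  91 104 102 101 154 218 218]
 [214 216 215 186 122  88  88 106 103 101 127 198 218 214]
 [215 214 218 216 186 125  95  96  96 110 151 216 214 214]
 [218 216 217 217 216 184 118 109 140 193 199 219 215 215]
 [208 217 216 216 219 214 197 193 201 220 218 217 215 214]]
[[203 199 108 115 209 214 219 219 217 218 217 217 215 214 214]
 [173 181 128 116 207 217 218 219 218 217 217 217 215 214 213]
 [104 101 124 106 170 180 177 178 177 176 177 210 213 215 215]
 [102 103  96  93 103 101 104 100 103 103  99 170 175 214 216]
 [167 111 103  99  91  81  82  82 100 102 102 103 100 210 218]
 [215 174 170 112  66  36  35  40  88 100 102 102 165 215 214]
 [216 220 218 176 133  65  51  61  87  97 163 167 212 216 216]
 [218 217 217 217 199 162 156 160 167 169 212 216 214 214 217]
 [217 220 218 218 217 215 213 212 216 215 217 214 215 217 216]]
```

```bash
python3 -m inch '[[[0.7,0.3,-0.03,0,0,0,0],[0.7,0.5,-0.05,0,0,0,0],[0.7,0.7,-0.07,0,0,0,0],[0.7,0.7,-0.07,0,0,0,0],[0.7,0.7,-0.07,0,0,0,0]]]'
python3 - <<'E'
from m2 import *
s=snap('side','side11.png'); a=cv2.resize(s['frame'][180:230,190:250],None,fx=10,fy=10,interpolation=cv2.INTER_NEAREST); cv2.imwrite('pics/s11z.png',a[:,:,::-1])
d=snap('top','top11.png'); a=cv2.resize(d['frame'][130:190,230:300],None,fx=10,fy=10,interpolation=cv2.INTER_NEAREST); cv2.imwrite('pics/t11z.png',a[:,:,::-1])
E
```

```text
time_s: 19.38
position: [0.6282, -0.0406, 0.0103]
tool_rot: [[0.081, 0.259, -0.962], [0.996, -0.0, 0.084], [0.022, -0.966, -0.258]]
ft_force: [-1.8, 1.5, 0.2]
grip_width: 0.0724
```

View pics/s11z.png

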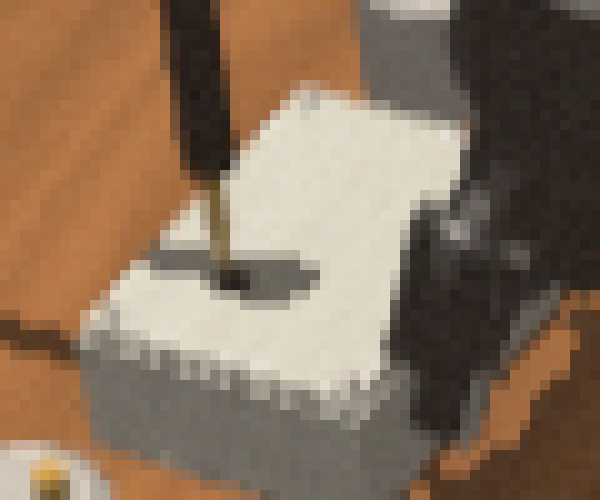

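View pics/t11z.png

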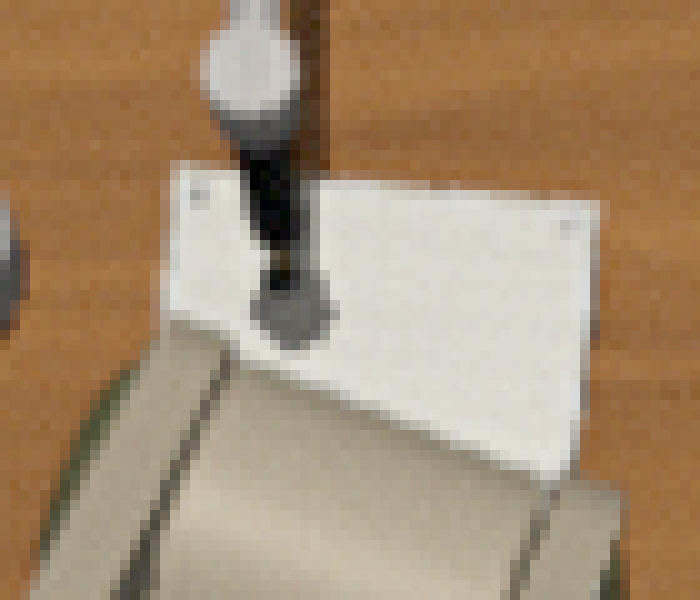

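```bash
python3 -m inch '[[[0.7,-1,0.1,0,0,0,0],[0.7,-4,0.4,0,0,5,0],[0.7,-7,0.8,3,0,15,0],[0.7,-9,0.8,8,0,15,0],[0.7,-9,0.8,14,0,15,0],[0.7,-9,0.8,20,0,15,0],[0.7,-9,0.8,23,0,15,0],[0.7,-9,0.8,23,0,15,0]]]'
python3 -m inch '[[[0.7,0,0,0,0,0,-10],[0.7,0,0,0,0,0,-20],[0.7,0,0,0,0,0,-30],[0.7,0,0,0,0,0,-40],[0.7,0,0,0,0,0,-50],[0.7,0,0,0,0,0,-60],[0.7,0,0,0,0,0,-70],[0.7,0,0,0,0,0,-80],[0.7,0,0,0,0,0,-90],[0.7,0,0,0,0,0,-100],[0.7,0,0,0,0,0,-110],[0.7,0,0,0,0,0,-120],[0.7,0,0,0,0,0,-130],[0.7,0,0,0,0,0,-140],[0.7,0,0,0,0,0,-150],[0.7,0,0,0,0,0,-160],[0.7,0,0,0,0,0,-170],[0.7,0,0,0,0,0,-180],[0.7,0,0,0,0,0,-180]]]'
python3 -m inch '[[[0.7,1,0.5,-3,0,-10,0],[0.7,1,0.5,-5,0,-20,0],[0.7,1,0.5,-5,0,-30,0],[0.7,1,0.5,-5,0,-30,0],[0.7,1,0.5,-5,0,-30,0],[0.7,1,0.5,-5,0,-30,0]]]'
python3 - <<'E'
from m2 import *
d=snap('wrist','wrist12.png'); snap('top','top12.png'); snap('side','side12.png')
a=cv2.resize(d['frame'][60:160,200:330],None,fx=6,fy=6,interpolation=cv2.INTER_NEAREST); cv2.imwrite('pics/w12z.png',a[:,:,::-1])
E
```

```text
time_s: 20.48
position: [0.5386, -0.0327, 0.2426]
tool_rot: [[0.084, 0.006, -0.996], [0.996, -0.001, 0.084], [-0.001, -1.0, -0.006]]
ft_force: [0.2, -0.4, -0.6]
grip_width: 0.0725
time_s: 22.85
position: [0.5376, -0.0325, 0.239]
tool_rot: [[-0.083, -0.002, 0.997], [-0.997, 0.001, -0.083], [-0.0, -1.0, -0.002]]
ft_force: [0.3, 0.0, -0.4]
grip_width: 0.0728
time_s: 23.6
position: [0.5493, -0.0278, 0.191]
tool_rot: [[-0.072, 0.5, 0.863], [-0.997, -0.0, -0.083], [-0.041, -0.866, 0.498]]
ft_force: [-0.8, 0.0, -0.8]
grip_width: 0.0727
```

View pics/wrist12.png

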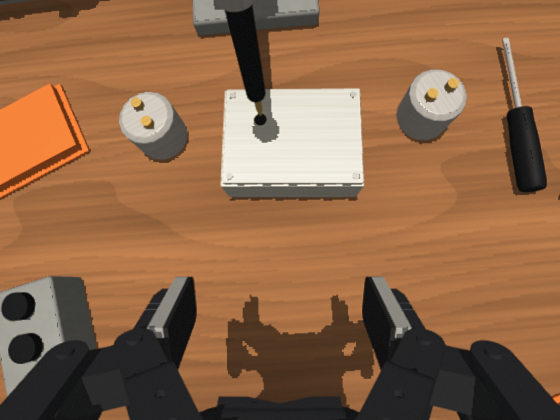

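View pics/w12z.png

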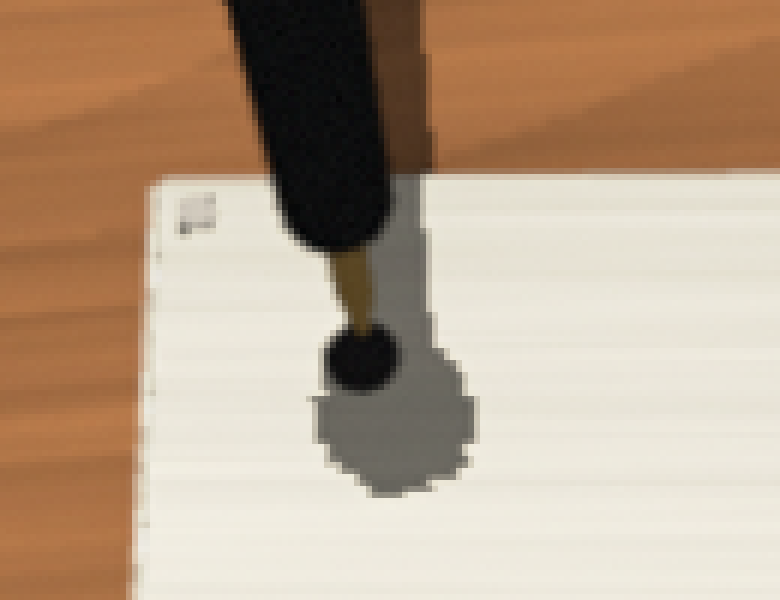

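```bash
python3 - <<'E'
from m2 import *
d=load('wrist12'); z=lambda x,y:(200+(x+.5)/6-.5,60+(y+.5)/6-.5)
np.set_printoptions(suppress=True,precision=1)
print('dot',ray(d,[z(362,358)],.047)*1000,'tip',ray(d,[z(366,332)],.052)*1000)
print('corners',ray(d,[(224,90),(360,90),(362,184),(222,184)],.047)*1000)
g=cv2.cvtColor(d['frame'],cv2.COLOR_RGB2GRAY); print(g[110:127,252:270])
print(d['frame'][100:120,258:264].tolist()[8:18])
s=load('side12'); a=cv2.resize(s['frame'][180:230,190:250],None,fx=10,fy=10,interpolation=cv2.INTER_NEAREST); cv2.imwrite('pics/s12z.png',a[:,:,::-1])
t=load('top12'); a=cv2.resize(t['frame'][100:200,200:330],None,fx=6,fy=6,interpolation=cv2.INTER_NEAREST); cv2.imwrite('pics/t12z.png',a[:,:,::-1])
E
```

```text
dot [[701.  -15.6  47. ]] tip [[702.8 -16.8  52. ]]
corners [[ 734.6   17.    47. ]
 [ 722.3 -111.8   47. ]
 [ 630.7 -102.7   47. ]
 [ 641.2   22.6   47. ]]
[[229 228 230 226 176  87  68  69  71  75  93 106 105 104 106 105 104 103]
 [228 228 229 229 202 126  74  70  71  79  96 106 106 106 105 105 104 103]
 [232 232 232 234 233 181  85  69  71  86 101 108 107 107 107 107 107 107]
 [231 231 232 234 234 187  91  68  71  74  83  97 107 108 107 105 105 105]
 [233 233 235 236 209 130  55  57  68  57  41  51  86 106 109 106 106 107]
 [232 233 232 196 116  52  22  42  53  37  17  17  46  85 105 105 104 104]
 [234 234 199 110  41  15  15  19  24  17  12  12  21  54  91 106 106 107]
 [232 221 153  58  17  13  17  15  14  14  15  17  13  29  81 105 105 104]
 [230 189  85  21  14  15  16  18  15  14  18  12  12  21  64  95 104 103]
 [232 186  69  12  14  14  17  14  16  17  16  14  15  23  64  96 106 106]
 [234 187  70  15  14  16  16  15  16  16  16  17  15  23  65  97 106 105]
 [235 191  79  23  15  14  18  14  17  15  15  13  14  38  84 105 107 106]
 [233 191  97  45  16  13  13  15  14  13  
[... 510 characters left out ...]
[[85, 66, 32], [87, 67, 33], [88, 69, 35], [89, 73, 46], [100, 92, 77], [109, 106, 97]], [[89, 72, 41], [88, 68, 34], [88, 69, 36], [92, 78, 54], [101, 96, 82], [109, 106, 97]], [[98, 83, 58], [87, 67, 32], [88, 69, 35], [98, 85, 64], [106, 101, 90], [111, 108, 101]], [[102, 90, 69], [84, 67, 33], [88, 69, 37], [85, 73, 52], [87, 83, 74], [100, 97, 91]], [[61, 54, 42], [72, 55, 28], [86, 66, 33], [69, 55, 32], [44, 40, 34], [53, 51, 48]], [[25, 22, 18], [52, 41, 23], [64, 52, 28], [45, 36, 23], [18, 16, 16], [17, 17, 17]], [[16, 15, 16], [23, 18, 14], [27, 23, 18], [18, 17, 15], [12, 12, 12], [12, 12, 13]], [[17, 17, 17], [15, 14, 16], [14, 14, 15], [14, 13, 15], [14, 16, 16], [17, 17, 19]]]
```

View pics/s12z.png

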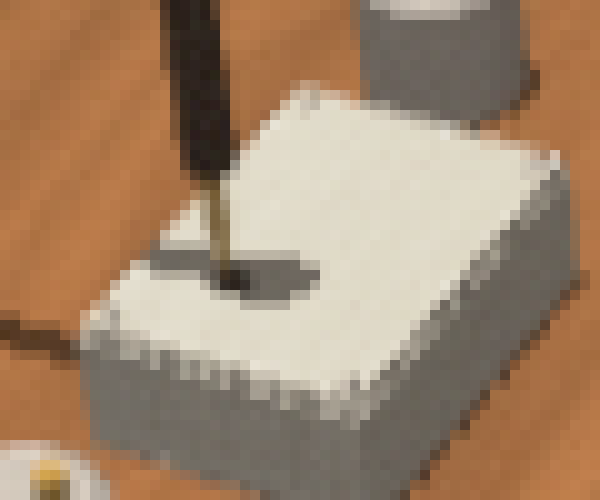

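View pics/t12z.png

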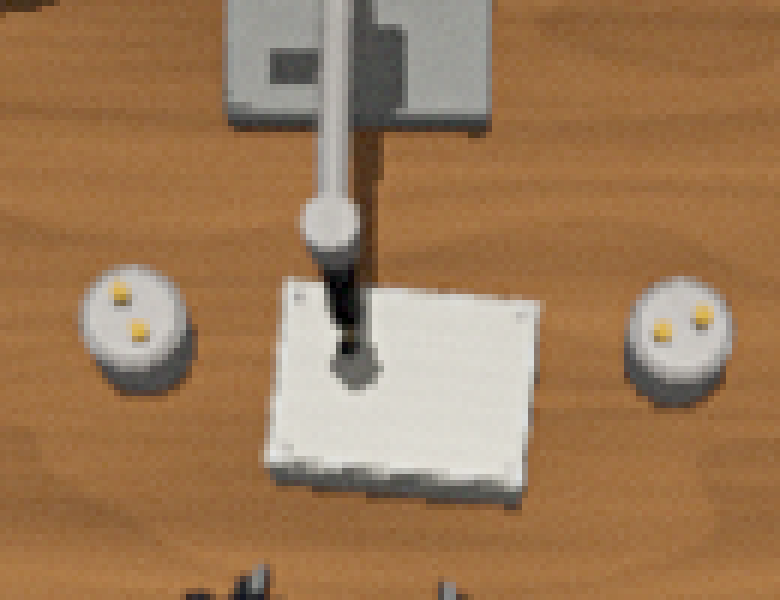

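```bash
python3 - <<'E'
from m2 import *
d=load('wrist12'); print('tip',ray(d,[(259.8,115.7)],.052)*1000,'dot',ray(d,[(260.0,119.2)],.047)*1000)
a=load('top0')['frame'].astype(int); b=load('top12')['frame'].astype(int)
m=abs(a-b).max(2)>60
for n,(x0,x1,y0,y1) in dict(canL=(205,240,140,175),canR=(298,328,140,172),screw=(335,350,132,190),meter=(352,405,172,230),mouse=(380,412,260,302),mug=(80,130,160,200),decade=(170,203,197,243),stand=(232,285,60,150)).items(): print(n,m[y0:y1,x0:x1].sum())
print(env.observe()['ft_force'])
print(env.close_job())
E
```

```text
tip [[702.13590309 -16.02517167  52.        ]] dot [[701.07238107 -15.67548337  47.        ]]
canL 0
canR 0
screw 0
meter 0
mouse 0
mug 0
decade 0
stand 58
[-0.12574652 -0.74867354 -0.13902881]
the job is handed in; nothing more can be done
None
```

The job is done and handed in at about 24 s: the lid is home and the black dot is under the probe tip to within about 1 mm.

- **Lid:** I pressed it over the catches with the shut fingers until it stopped at 47 mm height, under 25 N. Afterwards two cameras placed the dot at the same point for a 47 mm lid height, and the lid looked level.
- **Slide:** I pushed the closed box flat with the open fingers as two contacts, first to the left and then ahead. For the last part I tilted the tool back to keep the wrist clear of the probe holder.
- **Position:** The last wrist view puts the dot at (701.1, −15.7) mm and the tip at (702.1, −16.0) mm. The side and top views just before had disagreed by 2 to 3 mm in y, with opposite signs, which is about one pixel.
- **Bystanders:** Comparing the first and last top views shows no change at either standard, the screwdriver, meter, mouse, mug or decade box. I did not check the notepad separately.
- **Probe stand:** 58 pixels changed in its part of that comparison, most likely from the lid's edge now lying inside that region. I did not confirm this separately. The tip measured within about 1 mm of where it was before the final push.
- **Robot:** At hand-in the gripper was clear of everything and the wrist force was under 1 N.

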